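# Click a refilled tub shut and rotate it into the stock row

## Robot

A 7-joint arm with a two-finger parallel gripper is mounted at the origin on the work surface. World frame = base frame: x ahead of the robot, y to its left, z up, the work surface at z = 0. Lengths are in m, angles in rad, forces in N, time in s.
With the tool pointing down it reaches from about 0.4 to 0.875 m from the base axis. Payload 19.3 kg.
Tool frame: the origin (TCP) lies at the very end of the fingers, on their centre line; the grasp point (between the pads) lies bot.pinch_z behind it (bot.pinch_z is the distance from the TCP to the grasp point, in m); z points along the fingers, y is the line along which they close (so a half turn about z gives the same grasp; the last joint's range is limited). The gripper opens to 85 mm and grips with 20 to 120 N. Pads are 22 mm wide; open, the fingers measure 114 mm over their backs; the gripper's body (76 mm by 85 mm) begins 54 mm behind the grasp point. The pads swing forward as they close: fully open they stand 13 mm farther back than shut.
Start: joints at [-1.296, 0.521, -0.036, 1.599, 0.021, 1.021, -0.113], TCP at [0.211, 0.588, 0.231] pointing down, gripper open.
Joint ranges: [-2.91, 2.91], [-0.3, 2.13], [-1.5, 1.42], [0.17, 2.43], [-1.26, 4.41], [0.16, 1.93], [-2.52, 2.52]. Speed limits (rad/s): [1.89, 1.89, 2.39, 2.39, 3.01, 3.01, 3.01].

## Interface

Orientations are given as [roll, pitch, yaw] about the fixed x, y, z axes, in that order (R = Rz(yaw) Ry(pitch) Rx(roll)).
In Python, from workcell import bot, grab_frame, ticket gives the robot as it stands.
- The arm moves only by the tool arm_command, never from a script. Its argument "commands" is a list of rows, each a list of 3 entries, a list of its own where there are three numbers: the shift along the world's x, y, z in mm, then the turn about the world's z in rad, then the gripper command: -1 is fully open, 1 is shut, values between are in proportion. In form: [[[tx, ty, tz], roll, fingers], ...]. A call has 1 to 20 rows; each row shifts and turns the commanded pose from where the row before left it; what a row does not reach is not made up. A row lasts 1/10 s, in which the tool goes at most 50 mm and 8.59 degrees, less where a joint would pass 70% of its speed; a pose out of reach is approached as far as the arm can. A call with a gripper value outside its range is refused whole. The fingers move at their own pace and stop on an object; "newtons" is the grip in N (left out, the last holds). Time passes only in rows, so rows that do not move let the fingers close. It gives the time, the measured TCP pose, the force, the opening and the grip force at its end, in the units of the state.
- bot.observe(): the state, without advancing time (a new reading comes with each control period).
- grab_frame(name): name is "side" or "top"; returns a dict with "image" (480x640x3 uint8, red, green, blue), "vertical_fov" (degrees; the focal length in pixels is half the picture's height over the tangent of half this angle, whatever the lens; pixels are square), "cx", "cy" (the principal point, pixels), "R" (3x3) and "t" (3): a world point X has camera coordinates R X + t. Camera axes: x right, y down, z forward; pixel columns grow to the right and rows downward; lengths in m; the calibration is good to about 2 mm. A picture is of the moment at which its call begins. There is no depth.
- ticket.job_done(): hands the job in; it is judged then, once.
The state is a dict: "clock": time; "qpos": joint angles; "qd": joint speeds; "joint_efforts": joint torques, N m; "position": TCP position; "tool_rot": TCP orientation; "force": force on the tool from outside, world axes, zero at the start; "moment": the same for the moment, N m; "grip_width": finger opening in m; "finger_force": force on a finger pad.
Only numpy, scipy, OpenCV 4.12 (cv2) and the standard library are available. Lean on these libraries where they do the work, as an engineer would, in place of code of your own. Each camera call takes 0.05 s, during which the arm holds its last target. There are 200 camera calls.

## Task

First, with the new tub staying in its holding nest, turn its winged cap clockwise (seen from above) until it is fully home and its ratchet has clicked over at least once. Then pull the two older tubs in their tray forward until they are closed up against the tray's front lip nearest the robot. Last, lift the new tub out, set it down gently, upright and square, in the same tray close up behind the older two, and let go; leave the round jars and the carton alone.

Things in the scene. Friction and masses are not known exactly. Their poses are not given: they have to be found in the camera images.
- tub_center (a point): centre (half-way up the 46 mm body) of the new tub: white square plastic tub 60 x 60 x 46 mm, 0.2 to 0.5 kg, loose in the nest with 1.5 mm clearance a side; x, y axes square to its sides, z up. On top is a grey round cap with a black winged bar (see cap_bar); 78 mm tall in all; the cap may be used as its handle
- cap_bar (a point): centre of the bar on the new tub's cap: black upright bar 60 mm long (its own x), 14 mm thick (y), 20 mm high (z). This point is on the cap's axis, 10 mm above the bar's foot and 45 mm above tub_center. Under the bar: grey round skirt, radius 24 mm, 8 mm high, on a white collar 4 mm high. Either wing can be pushed round with a closed fingertip, or the bar gripped
- cap_thread (a joint): how far the cap's collar is screwed on, rad, growing clockwise from above; starts at 0.3 to 1.0; 1.6 = fully home at its stop (the collar's small white lug then meets the small white block on the tub's top). The bar turns it against about 0.04 N m; turning the bar back unscrews it
- cap_slip (a joint): how far the bar has slipped clockwise over its ratchet relative to the collar, rad: 0 at the start and until the collar is home, then against about 0.1 to 0.15 N m; first click's crest at 0.31, next valley at 0.63, and so on every 0.63 for as far as it is pushed
- nest: fixed dark steel holding nest, a square block 87 x 87 x 38 mm with a square pocket 63 x 63 mm, floor 8 mm and rim 38 mm above the bench, on a 115 mm steel plate 3 mm thick; origin at the centre of its underside. It keeps the tub from turning
- row: fixed aluminium tray with the two older square tubs (its twin beside it, left or right, holds round jars): 260 mm long (x), 78 wide (y); origin at the centre of its underside, 3 mm above the bench (on a mat); floor top at z = 3 mm. Side walls 17 mm high, 70 apart; front lip at its -x end (towards the robot) 22 mm high, inner face at x = -126 mm; rear (+x) end open
- old_front_center (a point): centre (half-way up the 46 mm body) of the front older tub: same make and size as the new tub (60 x 60 mm, 78 mm tall with its closed cap, its bar along the tub's y within 0.2 rad), 0.2 to 0.45 kg, loose in the tray; axes square to its sides
- old_rear_center (a point): the same for the older tub just behind it (+x side in the tray). It is 2 to 9 mm clear of the front one; behind it the tray is empty
- jar_1: bystander: round white jar with black lid, radius 29 mm, 66 mm tall, in the twin tray; origin at the centre of its underside
- jar_2: bystander: the second such jar, behind the first
- carton: bystander: closed cardboard carton 70 x 160 x 70 mm lying on the bench beyond the trays; origin at the centre of its underside

How it is judged:
On the way, in this order (a step that is already met when the one before it is completed fails the run):
1. with the tub still in its nest, the cap's collar is home and the ratchet has clicked over at least once (value of joint cap_thread above 1.5 rad and value of joint cap_slip above 0.4 rad and distance between tub_center and nest below 0.04 m), for 0.2 s.
2. both older tubs are pulled forward against the front lip, the new tub still in its nest (x of old_front_center in the frame of row below -0.088 m and x of old_rear_center in the frame of row below -0.022 m and distance between tub_center and nest below 0.04 m), for 0.2 s.
3. the new tub is lifted clear of the nest (z of tub_center in the frame of nest above 0.065 m), for 0.1 s.
At the end, for the whole second after the job is handed in: Collar past 1.4 rad, slip past 0.4 rad. In the tray from the lip back: front older tub (gap to lip under 10 mm), rear older tub (gaps so far under 18 mm in all), new tub (gap under 22 mm), each within 8 mm of the tray's middle line, upright within 0.06 rad, on the floor, at rest (value of joint cap_thread above 1.4 rad and value of joint cap_slip above 0.4 rad and x of old_front_center in the frame of row between -0.102 and -0.086 m and x of old_rear_center in the frame of row between -0.042 and -0.018 m and x of tub_center in the frame of row above 0.017 m and horizontal distance between tub_center and old_rear_center below 0.082 m and y of tub_center in the frame of row between -0.008 and 0.008 m and y of old_front_center in the frame of row between -0.008 and 0.008 m and y of old_rear_center in the frame of row between -0.008 and 0.008 m and z of tub_center in the frame of row below 0.029 m and angle between each of tub_center, old_front_center, old_rear_center's own z axis and vertical below 0.06 rad and linear speed of tub below 0.02 m/s); the robot touches nothing.
It fails at once if an older tub is tipped over (angle between any of old_front_center, old_rear_center's own z axis and vertical above 0.4 rad).
It fails at once if the new tub is dropped or slammed into the tray (contact force between tub and row above 60 N).
It fails at once if a round jar or the carton is moved by more than 25 mm (distance of any of jar_1, jar_2, carton from where it was at the start of the episode above 0.025 m).
It also fails if it takes over 69 s, if anything falls off the work surface, if the arm or the gripper's body presses on something with over 40 N, if the wrist force passes 120 N, or if a joint passes its speed limit or range.

## Working session

There is one attempt and no reset: what is moved stays moved. The work goes in short steps, Python scripts to look and compute and a tool call to move; the robot and the scene stay as the last step left them, time stands still between calls to the robot, and variables do not carry over. Pictures are saved under pics/ and viewed, at most 10 in all, crops included, and the job is handed in when it is done.

Besides the shell and the picture viewer there is one more tool, called after "Emit:" as name([rows], argument=value, ...), one row to a line, values as JSON. arm_command: Moves the arm, as the interface text tells. Its arguments: {"type":"object","properties":{"commands":{"type":"array"},"newtons":{"type":"number"}},"required":["commands"]}

```bash
mkdir -p pics
cat > h.py <<'E'
import numpy as np, cv2
from workcell import bot, grab_frame, ticket
def snap(n,f):
    d=grab_frame(n); cv2.imwrite('pics/'+f,cv2.cvtColor(d['image'],cv2.COLOR_RGB2BGR)); 
    np.savez('pics/'+f+'.npz',**{k:d[k] for k in d}); return d
def px2w(d,u,v,z):
    f=240/np.tan(np.radians(float(d['vertical_fov']))/2)
    r=d['R'].T@np.array([(u-d['cx'])/f,(v-d['cy'])/f,1]); c=-d['R'].T@d['t']
    return c+r*(z-c[2])/r[2]
def w2px(d,X):
    f=240/np.tan(np.radians(float(d['vertical_fov']))/2)
    p=d['R']@np.array(X)+d['t']; return np.array([f*p[0]/p[2]+d['cx'],f*p[1]/p[2]+d['cy']])
E
python3 - <<'E'
from h import *
for n in('top','side'):
    d=snap(n,n+'0.png'); print(n,d['vertical_fov'],d['cx'],d['cy'],-d['R'].T@d['t'],d['R'])
print(bot.observe(),bot.pinch_z)
E
```

```text
top 43.66657765423785 316.25761193353435 235.21344563236048 [ 0.55709852 -0.02132169  0.94994367] [[-0.00106465 -0.99982315 -0.01877569]
 [-0.99756783  0.00237044 -0.06966208]
 [ 0.06969427  0.01865586 -0.99739394]]
side 45.547879931600974 315.1174352572677 239.14108291501927 [ 0.30011709 -0.72763581  0.70835365] [[ 0.91927582 -0.39360999  0.00177455]
 [-0.24671826 -0.5797114  -0.77657246]
 [ 0.3066954   0.71344648 -0.63002544]]
{'clock': 0.1, 'qpos': array([-1.29622874,  0.52195075, -0.03635607,  1.59994183,  0.02122776,
        1.02111358, -0.11281688]), 'qd': array([ 0.0018711 , -0.00102121,  0.00029168, -0.00137069,  0.00115995,
       -0.00219555,  0.00213486]), 'joint_efforts': array([ 5.04578784e-03, -9.28474975e+01,  1.98518582e+00, -3.70519781e+01,
        1.82178727e-02,  5.54630140e-03,  7.75765807e-05]), 'position': array([0.21115744, 0.58792743, 0.23078854]), 'tool_rot': array([-3.14056833e+00,  8.16457921e-05,  2.79683643e+00]), 'force': array([0.08502714, 0.75584039, 0.73658098]), 'moment': array([0.06286217, 0.02708653, 0.00257861]), 'finger_force': 0.0, 'grip_width': 0.08564278031450835} 0.0187
```

View pics/top0.png

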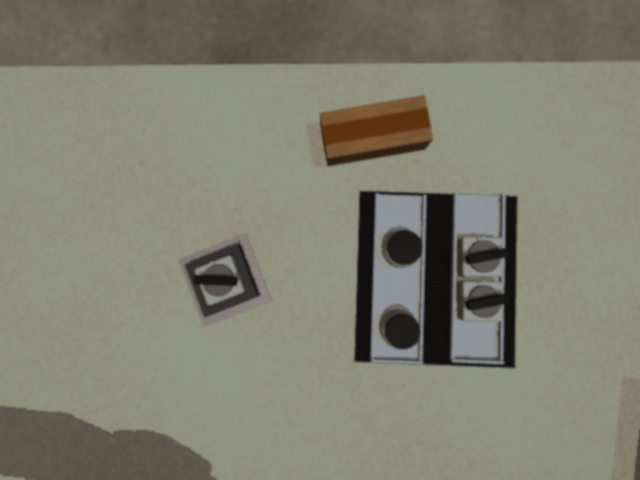

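View pics/side0.png

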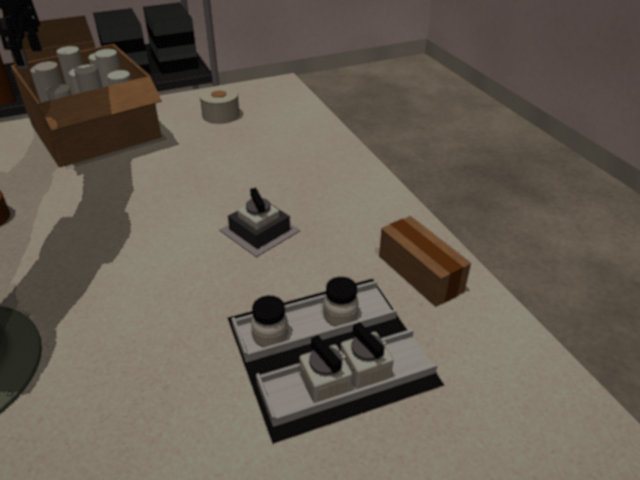

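The top view shows the nest at about (225,279), its cap bar running (195,279) to (236,281), the older tubs at (484,257) and (486,300), and the row tray spanning u 452–503, v 193–361. The jars are in the left-hand twin tray. In the side view the nest is at (260,222) and the tubs at (325,365) and (368,348).

Run:
```python
import cv2,numpy as np
t=cv2.imread('pics/top0.png')
a=cv2.resize(t[225:335,172:282],(440,440),interpolation=3)
b=cv2.resize(t[185:372,440:525],(340,748),interpolation=3)[:600]
b=cv2.resize(t[185:372,440:525],None,fx=3.2,fy=3.2,interpolation=3)
o=np.zeros((600,760,3),np.uint8);o[:440,:440]=a;o[:b.shape[0],450:450+b.shape[1]]=b
cv2.imwrite('pics/c1.png',o)
```

```text
(no output)
```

View pics/c1.png

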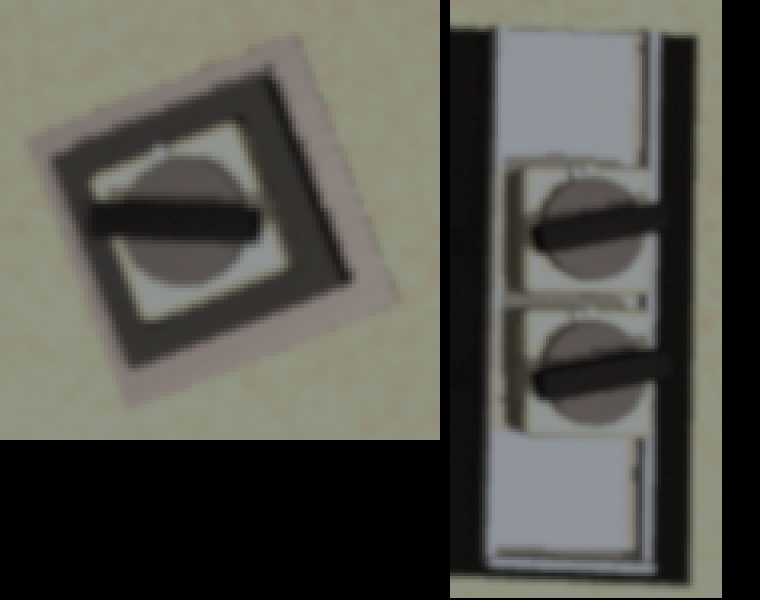

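```bash
cat > m.py <<'E'
from h import *
d=np.load('pics/top0.png.npz')
A=lambda p,z:px2w(d,172+p[0]/4,225+p[1]/4,z)
B=lambda p,z:px2w(d,440+(p[0]-450)/3.2,185+p[1]/3.2,z)
def quad(ps,z,F):
    P=np.array([F(p,z)[:2] for p in ps]); r=cv2.minAreaRect((P*1000).astype(np.float32)); return P.mean(0).round(4),np.round(r[1],1),round(r[2],1)
print('plate',quad([(300,38),(28,140),(128,405),(398,298)],.003,A))
print('block',quad([(270,68),(52,157),(130,367),(348,281)],.038,A))
print('tub',quad([(237,122),(90,175),(142,320),(290,268)],.054,A))
e=[A(p,.086) for p in((92,217),(262,225))];print('bar',e,np.linalg.norm(e[0]-e[1]),np.mean(e,0),np.arctan2(*(e[0]-e[1])[1::-1]))
print('rear',quad([(525,165),(650,170),(653,290),(522,290)],.052,B))
print('front',quad([(525,305),(650,310),(650,437),(525,432)],.052,B))
for e in(((535,237),(668,217)),((535,385),(672,362))):
    e=[B(p,.084) for p in e];print('bar',np.linalg.norm(e[0]-e[1]),np.mean(e,0),np.arctan2(*(e[0]-e[1])[1::-1]))
print('tray',[B(p,z)[:2].round(4) for p,z in(((497,28),.02),((660,33),.02),((655,572),.025),((487,568),.025))])
E
python3 m.py
```

```text
plate (array([0.5527, 0.1403]), array([112.1, 115.2]), 21.5)
block (array([0.5536, 0.1394]), array([86.5, 90.2]), 21.4)
tub (array([0.5525, 0.1404]), array([58.2, 59.2]), 19.7)
bar [array([0.55413645, 0.17004293, 0.086     ]), array([0.5511992 , 0.10848359, 0.086     ])] 0.06162937791918609 [0.55266783 0.13926326 0.086     ] 1.5231183972005145
rear (array([ 0.5875, -0.2531]), array([60.6, 58.3]), 89.9)
front (array([ 0.5216, -0.2518]), array([57.8, 59.6]), 88.7)
bar 0.06030985857402815 [ 0.58714483 -0.25117271  0.084     ] 1.7186679987535183
bar 0.061989923033953655 [ 0.52165264 -0.25069679  0.084     ] 1.7362462718173213
tray [array([ 0.6863, -0.2196]), array([ 0.6836, -0.2984]), array([ 0.4257, -0.2887]), array([ 0.4274, -0.2094])]
```

Emit:
arm_command([
  [[17, -22.4, 0], -0.064, 0],
  [[17, -22.4, 0], -0.064, 0],
  [[17, -22.4, 0], -0.064, 0],
  [[17, -22.4, 0], -0.064, 0],
  [[17, -22.4, 0], -0.064, 0],
  [[17, -22.4, 0], -0.064, 0],
  [[17, -22.4, 0], -0.064, 0],
  [[17, -22.4, 0], -0.064, 0],
  [[17, -22.4, 0], -0.064, 0],
  [[17, -22.4, 0], -0.064, 0],
  [[17, -22.4, 0], -0.064, 0],
  [[17, -22.4, 0], -0.064, 0],
  [[17, -22.4, 0], -0.064, 0],
  [[17, -22.4, 0], -0.064, 0],
  [[17, -22.4, 0], -0.064, 0],
  [[17, -22.4, 0], -0.064, 0],
  [[17, -22.4, 0], -0.064, 0],
  [[17, -22.4, 0], -0.064, 0],
  [[17, -22.4, 0], -0.064, 0],
  [[17, -22.4, 0], -0.064, 0],
], newtons=60)

```text
clock: 2.1
position: [0.5519, 0.1384, 0.2313]
tool_rot: [-3.142, -0.0, 1.512]
force: [-0.3, 0.5, -0.2]
grip_width: 0.0426
finger_force: 0.0
```

Run:
```python
from h import *
o=bot.observe()
for k in('clock','qpos','position','tool_rot','grip_width'):print(k,np.round(o[k],3))
```

```text
clock 2.1
qpos [-0.623  0.457  0.38   1.766 -0.202  0.956 -0.22 ]
position [0.552 0.138 0.231]
tool_rot [-3.142 -0.     1.512]
grip_width 0.043
```

Emit:
arm_command([
  [[0.8, 1.5, -20], 0.01, 0],
  [[0, 0, -20], 0, 0],
  [[0, 0, -20], 0, 0],
  [[0, 0, -20], 0, 0],
  [[0, 0, -20], 0, 0],
  [[0, 0, -20], 0, 0],
  [[0, 0, -18], 0, 0],
  [[0, 0, -14], 0, 0],
  [[0, 0, -9], 0, 0],
  [[0, 0, 0], 0, 0],
  [[0, 0, 0], 0, 1],
  [[0, 0, 0], 0, 1],
  [[0, 0, 0], 0, 1],
  [[0, 0, 0], 0, 1],
  [[0, 0, 0], 0, 1],
], newtons=60)

```text
clock: 3.6
position: [0.5526, 0.1418, 0.0712]
tool_rot: [3.14, -0.001, 1.527]
force: [-0.6, -0.9, 7.2]
grip_width: 0.0126
finger_force: 59.7
```

Emit:
arm_command([
  [[0, 0, 2], 0, 1],
  [[0, 0, 0], -0.1, 1],
  [[0, 0, 0], -0.1, 1],
  [[0, 0, 0], -0.1, 1],
  [[0, 0, 0], -0.1, 1],
  [[0, 0, 0], -0.1, 1],
  [[0, 0, 0], -0.1, 1],
  [[0, 0, 0], -0.1, 1],
  [[0, 0, 0], -0.1, 1],
  [[0, 0, 0], -0.1, 1],
  [[0, 0, 0], -0.1, 1],
])

```text
clock: 4.7
position: [0.552, 0.1421, 0.0725]
tool_rot: [-3.141, -0.0, 0.523]
force: [-0.6, 1.2, -2.2]
grip_width: 0.0124
finger_force: 58.7
```

Run:
```python
from h import *
o=bot.observe()
for k in('clock','qpos','position','tool_rot','moment','force'):print(k,np.round(o[k],3))
```

```text
clock 4.7
qpos [-0.729  0.735  0.548  1.886 -0.586  0.685 -0.877]
position [0.552 0.142 0.073]
tool_rot [-3.141 -0.     0.523]
moment [0.225 0.03  0.034]
force [-0.608  1.242 -2.18 ]
```

Emit:
arm_command([
  [[0, 0, 0], -0.1, 1],
  [[0, 0, 0], -0.1, 1],
  [[0, 0, 0], -0.1, 1],
  [[0, 0, 0], -0.1, 1],
  [[0, 0, 0], -0.1, 1],
  [[0, 0, 0], -0.1, 1],
])

```text
clock: 5.3
position: [0.552, 0.1423, 0.0725]
tool_rot: [-3.141, 0.0, -0.077]
force: [-0.5, 1.8, -2.7]
grip_width: 0.0124
finger_force: 58.7
```

Run:
```python
from h import *
o=bot.observe()
for k in('qpos','tool_rot','moment'):print(k,np.round(o[k],3))
```

```text
qpos [-0.823  0.791  0.703  1.891 -0.747  0.744 -1.335]
tool_rot [-3.141  0.    -0.077]
moment [ 0.212  0.084 -0.019]
```

Emit:
arm_command([
  [[0, 0, 0], -0.1, 1],
  [[0, 0, 0], -0.1, 1],
  [[0, 0, 0], -0.1, 1],
  [[0, 0, 0], -0.1, 1],
  [[0, 0, 0], -0.1, 1],
  [[0, 0, 0], 0, 1],
])

```text
clock: 5.9
position: [0.5519, 0.1422, 0.0722]
tool_rot: [3.141, 0.0, -0.574]
force: [-0.2, -0.5, -2.7]
grip_width: 0.0123
finger_force: 58.7
```

Run:
```python
from h import *
o=bot.observe()
for k in('qpos','tool_rot','moment','force','position'):print(k,np.round(o[k],3))
d=snap('top','top1.png')
t=cv2.imread('pics/top1.png')
s=snap('side','side1.png'); s=cv2.imread('pics/side1.png')
cv2.imwrite('pics/c2.png',np.hstack([cv2.resize(t[215:345,160:290],(390,390),interpolation=3),cv2.resize(s[140:270,200:330],(390,390),interpolation=3)]))
```

```text
qpos [-0.891  0.848  0.825  1.894 -0.869  0.806 -1.728]
tool_rot [ 3.141  0.    -0.574]
moment [-0.013 -0.02   0.046]
force [-0.176 -0.486 -2.686]
position [0.552 0.142 0.072]
```

View pics/c2.png

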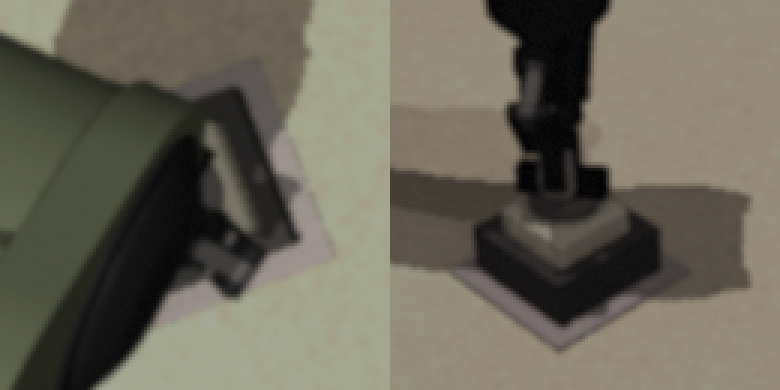

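Emit:
arm_command([
  [[0, 0, 0], 0, 0.2],
  [[0, 0, 0], 0, 0.2],
  [[0, 0, 0], 0, 0],
  [[0, 0, 10], 0, 0],
  [[0, 0, 15], 0, 0],
  [[0, 0, 25], 0, 0],
  [[0, 0, 30], 0, 0],
  [[0, 0, 30], 0, 0],
  [[0, 0, 20], 0, 1],
])

```text
clock: 6.9
position: [0.5525, 0.1414, 0.2055]
tool_rot: [-3.14, -0.001, -0.574]
force: [0.3, -0.0, -0.1]
grip_width: 0.0295
finger_force: 0.0
```

Emit:
arm_command([
  [[4.8, -20, 0], 0.0267, 1],
  [[4.8, -20, 0], 0.0267, 1],
  [[4.8, -20, 0], 0.0267, 1],
  [[4.8, -20, 0], 0.0267, 1],
  [[4.8, -20, 0], 0.0267, 1],
  [[4.8, -20, 0], 0.0267, 1],
  [[4.8, -20, 0], 0.0267, 1],
  [[4.8, -20, 0], 0.0267, 1],
  [[4.8, -20, 0], 0.0267, 1],
  [[4.8, -20, 0], 0.0267, 1],
  [[4.8, -20, 0], 0.0267, 1],
  [[4.8, -20, 0], 0.0267, 1],
  [[4.8, -20, 0], 0.0267, 1],
  [[4.8, -20, 0], 0.0267, 1],
  [[4.8, -20, 0], 0.0267, 1],
  [[4.8, -20, 0], 0.0267, 1],
  [[4.8, -20, 0], 0.0267, 1],
  [[4.8, -20, 0], 0.0267, 1],
  [[4.8, -20, 0], 0.0267, 1],
  [[4.8, -20, 0], 0.0267, 1],
])

```text
clock: 8.9
position: [0.648, -0.2595, 0.2038]
tool_rot: [3.14, -0.0, -0.039]
force: [-0.3, 0.3, 0.7]
grip_width: 0.0001
finger_force: 0.0
```

Run:
```python
from h import *
o=bot.observe()
for k in('qpos','tool_rot','position'):print(k,np.round(o[k],3))
d=snap('top','top2.png')
t=cv2.imread('pics/top2.png')
s=snap('side','side2.png'); s=cv2.imread('pics/side2.png')
cv2.imwrite('pics/c3.png',np.hstack([cv2.resize(t[225:335,172:282],(440,440),interpolation=3),cv2.resize(s[220:440,225:445],(352,440),interpolation=3)]))
```

```text
qpos [-0.122  0.797  0.759  1.438 -0.573  1.135 -0.879]
tool_rot [ 3.14  -0.    -0.039]
position [ 0.648 -0.26   0.204]
```

View pics/c3.png

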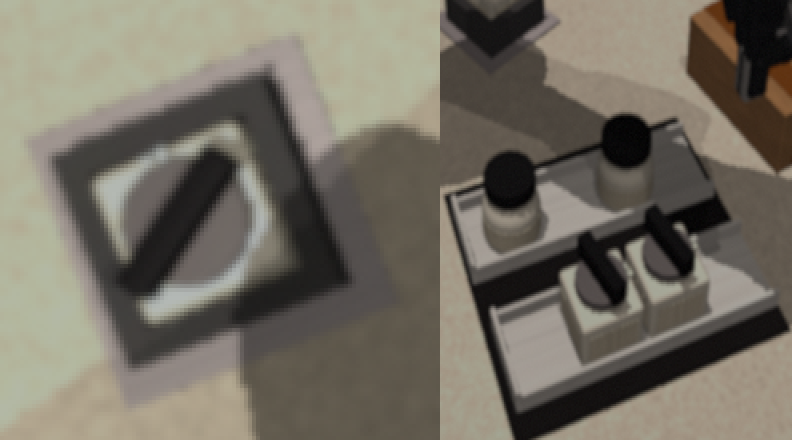

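The cap bar now runs (120,285) to (230,155), a yaw of about -0.70. That is 2.2 rad of turning, enough for collar home plus two clicks. The tub is still in the nest and the fingers are clear behind the older tubs.

Emit:
arm_command([
  [[0, 1, -20], 0, 1],
  [[0, 0, -25], 0, 1],
  [[0, 0, -25], 0, 1],
  [[0, 0, -25], 0, 1],
  [[0, 0, -25], 0, 1],
  [[0, 0, -20], 0, 1],
  [[0, 0, -15], 0, 1],
  [[0, 0, -12], 0, 1],
  [[0, 0, -5], 0, 1],
  [[0, 0, 0], 0, 1],
])

```text
clock: 10.0
position: [0.6481, -0.2573, 0.0303]
tool_rot: [3.142, 0.0, -0.039]
force: [-0.5, -0.9, 0.5]
grip_width: 0.0001
finger_force: 0.0
```

Emit:
arm_command([
  [[-5, 0.2, 0], 0, 1],
  [[-5, 0.2, 0], 0, 1],
  [[-5, 0.2, 0], 0, 1],
  [[-5, 0.2, 0], 0, 1],
  [[-5, 0.2, 0], 0, 1],
  [[-5, 0.2, 0], 0, 1],
  [[-5, 0.2, 0], 0, 1],
  [[-5, 0.2, 0], 0, 1],
  [[-5, 0.2, 0], 0, 1],
  [[-5, 0.2, 0], 0, 1],
  [[-5, 0.2, 0], 0, 1],
  [[-5, 0.2, 0], 0, 1],
])

```text
clock: 11.2
position: [0.5883, -0.255, 0.0307]
tool_rot: [3.141, -0.001, -0.039]
force: [4.9, -0.4, 4.1]
grip_width: 0.0001
finger_force: 2.6
```

Emit:
arm_command([
  [[-4, 0.15, 0], 0, 1],
  [[-4, 0.15, 0], 0, 1],
  [[-4, 0.15, 0], 0, 1],
  [[-4, 0.15, 0], 0, 1],
  [[-4, 0.15, 0], 0, 1],
])

```text
clock: 11.7
position: [0.5684, -0.2542, 0.0306]
tool_rot: [3.141, -0.001, -0.039]
force: [5.1, 0.4, 3.7]
grip_width: -0.0001
finger_force: 2.7
```

Emit:
arm_command([
  [[-1.5, 0, 0], 0, 1],
  [[-1.5, 0, 0], 0, 1],
  [[-1, 0, 0], 0, 1],
  [[0, 0, 0], 0, 1],
])

```text
clock: 12.1
position: [0.5643, -0.2542, 0.0305]
tool_rot: [3.142, -0.001, -0.039]
force: [4.3, -0.3, 3.0]
grip_width: 0.0001
finger_force: 2.3
```

Emit:
arm_command([
  [[-1, 0, 0], 0, 1],
  [[-1, 0, 0], 0, 1],
  [[0, 0, 0], 0, 1],
])

```text
clock: 12.4
position: [0.5623, -0.2541, 0.0304]
tool_rot: [3.142, -0.0, -0.039]
force: [4.6, -0.4, 3.6]
grip_width: -0.0003
finger_force: 2.4
```

Emit:
arm_command([
  [[-1, 0, 0], 0, 1],
  [[-1, 0, 0], 0, 1],
  [[0, 0, 0], 0, 1],
])

```text
clock: 12.7
position: [0.5618, -0.2535, 0.0306]
tool_rot: [-3.141, -0.003, -0.038]
force: [13.4, 1.0, -0.5]
grip_width: -0.0002
finger_force: 6.7
```

Run:
```python
from h import *
o=bot.observe()
s=snap('side','side3.png'); s=cv2.imread('pics/side3.png')
cv2.imwrite('pics/c4.png',cv2.resize(s[280:440,225:445],(660,480),interpolation=3))
```

```text
(no output)
```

View pics/c4.png

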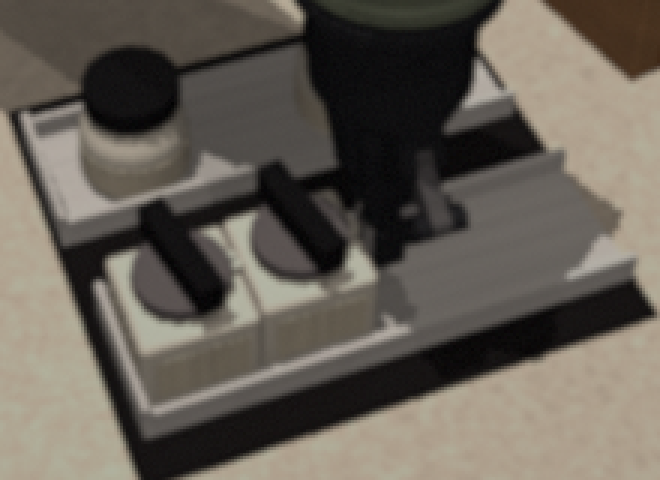

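The older tubs are closed up against the lip, which matches the force rise to 13 N. The rear tub's back face is at the fingers, and all are upright. Next I back off and go for the new tub.

Emit:
arm_command([
  [[5, 0, 0], 0, 1],
  [[10, -0.5, 0], 0, 1],
  [[10, 0, 0], 0, 1],
  [[0, 0, 20], 0, 1],
  [[0, 0, 30], 0, 1],
  [[0, 0, 30], 0, 1],
  [[0, 0, 30], 0, 1],
  [[0, 0, 30], 0, 1],
  [[0, 0, 30], 0, 1],
  [[0, 0, 0], 0, 0],
])

```text
clock: 13.75
position: [0.5866, -0.2556, 0.2039]
tool_rot: [3.14, -0.004, -0.039]
force: [0.4, -0.6, -0.7]
grip_width: 0.0134
finger_force: 0.0
```

Emit:
arm_command([
  [[-1.7, 19.7, 0], -0.033, 0],
  [[-1.7, 19.7, 0], -0.033, 0],
  [[-1.7, 19.7, 0], -0.033, 0],
  [[-1.7, 19.7, 0], -0.033, 0],
  [[-1.7, 19.7, 0], -0.033, 0],
  [[-1.7, 19.7, 0], -0.033, 0],
  [[-1.7, 19.7, 0], -0.033, 0],
  [[-1.7, 19.7, 0], -0.033, 0],
  [[-1.7, 19.7, 0], -0.033, 0],
  [[-1.7, 19.7, 0], -0.033, 0],
  [[-1.7, 19.7, 0], -0.033, 0],
  [[-1.7, 19.7, 0], -0.033, 0],
  [[-1.7, 19.7, 0], -0.033, 0],
  [[-1.7, 19.7, 0], -0.033, 0],
  [[-1.7, 19.7, 0], -0.033, 0],
  [[-1.7, 19.7, 0], -0.033, 0],
  [[-1.7, 19.7, 0], -0.033, 0],
  [[-1.7, 19.7, 0], -0.033, 0],
  [[-1.7, 19.7, 0], -0.033, 0],
  [[-1.7, 19.7, 0], -0.033, 0],
])

```text
clock: 15.75
position: [0.551, 0.1403, 0.1998]
tool_rot: [3.14, -0.0, -0.7]
force: [-0.2, -0.5, 0.1]
grip_width: 0.0428
finger_force: 0.0
```

Emit:
arm_command([
  [[1, 0.7, -20], 0, 0],
  [[0, 0, -25], 0, 0],
  [[0, 0, -25], 0, 0],
  [[0, 0, -25], 0, 0],
  [[0, 0, -18], 0, 0],
  [[0, 0, -10], 0, 0],
  [[0, 0, -5], 0, 0],
  [[0, 0, 0], 0, 0],
  [[0, 0, 0], 0, 1],
  [[0, 0, 0], 0, 1],
  [[0, 0, 0], 0, 1],
  [[0, 0, 0], 0, 1],
  [[0, 0, 0], 0, 1],
  [[0, 0, 0], 0, 1],
], newtons=80)

```text
clock: 17.15
position: [0.5528, 0.1404, 0.073]
tool_rot: [-3.14, -0.001, -0.699]
force: [1.6, 1.4, 7.8]
grip_width: 0.0117
finger_force: 80.0
```

Run:
```python
from h import *
o=bot.observe()
for k in('qpos','tool_rot','position','force','moment','grip_width'):print(k,np.round(o[k],4))
```

```text
qpos [-0.9043  0.8629  0.8573  1.895  -0.8995  0.8241 -1.8236]
tool_rot [-3.140e+00 -7.000e-04 -6.991e-01]
position [0.5528 0.1404 0.073 ]
force [1.5549 1.4279 7.8179]
moment [ 0.4042 -0.2947  0.0568]
grip_width 0.0117
```

Emit:
arm_command([
  [[0, 0, 5], 0, 1],
  [[0, 0, 10], 0, 1],
  [[0, 0, 10], 0, 1],
  [[0, 0, 15], 0, 1],
  [[0, 0, 15], 0, 1],
  [[0, 0, 20], 0, 1],
  [[0, 0, 20], 0, 1],
  [[0, 0, 20], 0, 1],
  [[0, 0, 15], 0, 1],
  [[0, 0, 0], 0, 1],
])

```text
clock: 18.15
position: [0.5527, 0.1401, 0.2043]
tool_rot: [-3.139, -0.001, -0.699]
force: [0.8, 0.6, -3.2]
grip_width: 0.0115
finger_force: 78.7
```

Emit:
arm_command([
  [[1.7, -19.8, 0], -0.0204, 1],
  [[1.7, -19.8, 0], -0.0204, 1],
  [[1.7, -19.8, 0], -0.0204, 1],
  [[1.7, -19.8, 0], -0.0204, 1],
  [[1.7, -19.8, 0], -0.0204, 1],
  [[1.7, -19.8, 0], -0.0204, 1],
  [[1.7, -19.8, 0], -0.0204, 1],
  [[1.7, -19.8, 0], -0.0204, 1],
  [[1.7, -19.8, 0], -0.0204, 1],
  [[1.7, -19.8, 0], -0.0204, 1],
  [[1.7, -19.8, 0], -0.0204, 1],
  [[1.7, -19.8, 0], -0.0204, 1],
  [[1.7, -19.8, 0], -0.0204, 1],
  [[1.7, -19.8, 0], -0.0204, 1],
  [[1.7, -19.8, 0], -0.0204, 1],
  [[1.7, -19.8, 0], -0.0204, 1],
  [[1.7, -19.8, 0], -0.0204, 1],
  [[1.7, -19.8, 0], -0.0204, 1],
  [[1.7, -19.8, 0], -0.0204, 1],
  [[1.7, -19.8, 0], -0.0204, 1],
])

```text
clock: 20.15
position: [0.5858, -0.2565, 0.2014]
tool_rot: [3.141, 0.001, -1.108]
force: [-0.1, -0.7, -3.3]
grip_width: 0.0117
finger_force: 78.7
```

Run:
```python
from h import *
o=bot.observe()
for k in('qpos','tool_rot','position','force','grip_width'):print(k,np.round(o[k],4))
s=snap('side','side4.png'); s=cv2.imread('pics/side4.png')
cv2.imwrite('pics/c5.png',cv2.resize(s[240:440,225:445],(660,600),interpolation=3))
```

```text
qpos [-0.262   0.8233  1.0235  1.6207 -0.7586  1.1438 -1.7259]
tool_rot [ 3.1409e+00  1.0000e-03 -1.1081e+00]
position [ 0.5858 -0.2565  0.2014]
force [-0.1166 -0.6639 -3.3364]
grip_width 0.0117
```

View pics/c5.png

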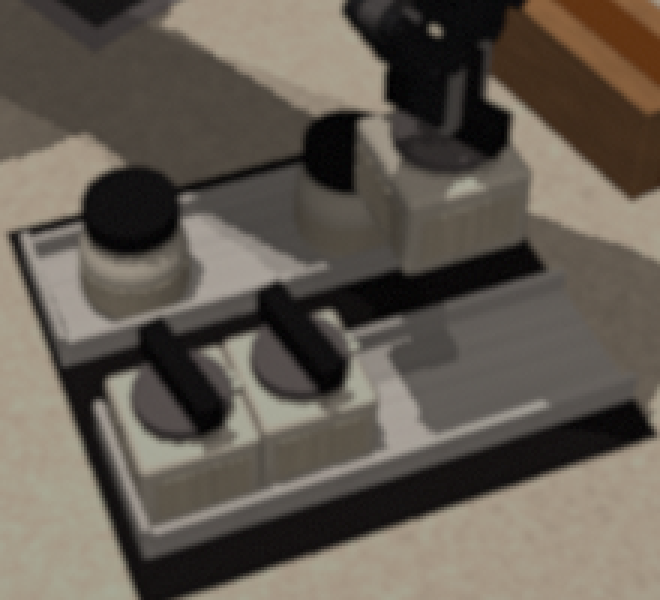

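Run:
```python
from h import *
d=np.load('pics/side4.png.npz')
F=lambda p,z:px2w(d,225+p[0]/3,240+p[1]/3,z)
def L(a,b,z):
    A,B=F(a,z),F(b,z);v=B-A;print(A.round(4),B.round(4),'len',np.linalg.norm(v).round(4),'yaw',np.arctan2(v[1],v[0]).round(3))
L((408,272),(527,243),.1365) # new tub bottom -y edge
L((138,468),(258,432),.052); L((258,425),(375,383),.052) # old tubs top -y edges
L((152,530),(548,403),.020) # near wall top
# predicted corners of the tub when placed, from tray pose
for z in(.1365,):
  for sx,sy in((-1,-1),(1,-1)):
    y=-.038;c=np.array([.5858,-.2565]);p=c+np.array([[np.cos(y),-np.sin(y)],[np.sin(y),np.cos(y)]])@(np.array([sx,sy])*.03)
    u=w2px(d,[*p,z]);print((u-[225,240])*3)
```

```text
[ 0.5586 -0.281   0.1365] [ 0.6157 -0.2865  0.1365] len 0.0573 yaw -0.096
[ 0.4309 -0.2725  0.052 ] [ 0.4887 -0.2756  0.052 ] len 0.0579 yaw -0.055
[ 0.4902 -0.272   0.052 ] [ 0.5508 -0.2715  0.052 ] len 0.0606 yaw 0.008
[ 0.4318 -0.2848  0.02  ] [ 0.6362 -0.2938  0.02  ] len 0.2047 yaw -0.044
[404.35585265 281.48909141]
[526.09020322 245.33340481]
```

The new tub is held upright with its bottom edge from (408,272) to (527,243). It is over the right spot, about 0.04 rad off square. I correct that and lower it.

Emit:
arm_command([
  [[0.7, 1.3, -10], 0.03, 1],
  [[0, 0, -20], 0, 1],
  [[0, 0, -20], 0, 1],
  [[0, 0, -20], 0, 1],
  [[0, 0, -16], 0, 1],
  [[0, 0, -12], 0, 1],
  [[0, 0, -6], 0, 1],
  [[0, 0, 0], 0, 1],
])

```text
clock: 21.0
position: [0.5866, -0.2546, 0.0978]
tool_rot: [3.141, 0.001, -1.077]
force: [-0.7, 0.4, -2.4]
grip_width: 0.0115
finger_force: 78.7
```

Emit:
arm_command([
  [[0, 0, -4], 0, 1],
  [[0, 0, -4], 0, 1],
  [[0, 0, -4], 0, 1],
  [[0, 0, -3], 0, 1],
  [[0, 0, -2], 0, 1],
  [[0, 0, -1.5], 0, 1],
  [[0, 0, -1.5], 0, 1],
  [[0, 0, 0], 0, 1],
])

```text
clock: 21.8
position: [0.5867, -0.2546, 0.0782]
tool_rot: [3.142, 0.0, -1.077]
force: [0.2, 0.5, -4.0]
grip_width: 0.0114
finger_force: 78.7
```

Emit:
arm_command([
  [[0, 0, -1.5], 0, 1],
  [[0, 0, -1], 0, 1],
  [[0, 0, -1], 0, 1],
  [[0, 0, -1], 0, 1],
  [[0, 0, -1], 0, 1],
  [[0, 0, 0], 0, 1],
])

```text
clock: 22.4
position: [0.5867, -0.2546, 0.0727]
tool_rot: [3.142, 0.0, -1.077]
force: [-0.5, 0.6, -3.4]
grip_width: 0.0116
finger_force: 78.7
```

Emit:
arm_command([
  [[0, 0, -0.7], 0, 1],
  [[0, 0, -0.7], 0, 1],
  [[0, 0, 0], 0, 1],
])

```text
clock: 22.7
position: [0.5868, -0.2547, 0.0714]
tool_rot: [-3.142, -0.0, -1.077]
force: [0.3, -0.6, -2.7]
grip_width: 0.0119
finger_force: 78.7
```

Emit:
arm_command([
  [[0, 0, -0.7], 0, 1],
  [[0, 0, -0.5], 0, 1],
  [[0, 0, 0], 0, 1],
])

```text
clock: 23.0
position: [0.5871, -0.2549, 0.071]
tool_rot: [-3.141, -0.001, -1.077]
force: [-1.0, 1.4, 10.3]
grip_width: 0.012
finger_force: 80.4
```

Emit:
arm_command([
  [[0, 0, -0.5], 0, 1],
  [[0, 0, -0.5], 0, 1],
  [[0, 0, 0], 0, 1],
])

```text
clock: 23.3
position: [0.5872, -0.255, 0.0708]
tool_rot: [-3.14, -0.001, -1.077]
force: [-5.3, 4.7, 22.9]
grip_width: 0.0117
finger_force: 82.2
```

Touchdown. I ease off the press, then let go and rise.

Emit:
arm_command([
  [[0, 0, 1], 0, 1],
  [[0, 0, 0], 0, 0.4],
  [[0, 0, 0], 0, 0.3],
  [[0, 0, 0], 0, 0.2],
  [[0, 0, 3], 0, 0.2],
  [[0, 0, 10], 0, 0.2],
  [[0, 0, 20], 0, 0.2],
  [[0, 0, 30], 0, 0.2],
  [[0, 0, 30], 0, 0.2],
  [[0, 0, 30], 0, 0.2],
  [[0, 20, 20], 0, 0.2],
  [[0, 40, 0], 0, 0.2],
  [[0, 40, 0], 0, 0.2],
  [[0, 40, 0], 0, 0.2],
  [[0, 40, 0], 0, 0.2],
  [[0, 40, 0], 0, 0.2],
  [[0, 0, 0], 0, 0.2],
])

```text
clock: 25.0
position: [0.5872, -0.0289, 0.2132]
tool_rot: [-3.141, 0.002, -1.071]
force: [-0.3, -1.3, -0.4]
grip_width: 0.0344
finger_force: 0.0
```

Run:
```python
from h import *
snap('top','top5.png');snap('side','side5.png');t=cv2.imread('pics/top5.png'); s=cv2.imread('pics/side5.png')
b=cv2.resize(t[185:372,440:525],None,fx=3.2,fy=3.2,interpolation=3)
a=cv2.resize(s[280:440,225:445],None,fx=2.3,fy=2.3,interpolation=3)
o=np.zeros((600,800,3),np.uint8);o[:b.shape[0],:b.shape[1]]=b;o[:a.shape[0],280:280+a.shape[1]]=a
cv2.imwrite('pics/c6.png',o)
```

```text
(no output)
```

View pics/c6.png

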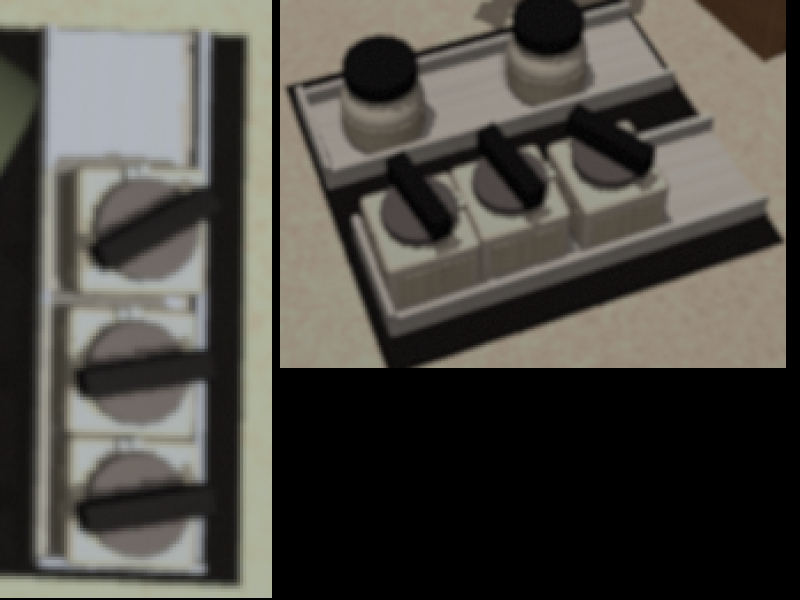

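The new tub sits square and level in the tray (top crop, x 77–205, y 165–292), with a gap of about 5 mm behind the older two. The jars haven't moved and the gripper is clear.

```bash
python3 -c "
from h import *
print(ticket.job_done())"
```

```text
the job is handed in; nothing more can be done
None
```

I handed the job in at about 25 s of the 69 s allowed, and no verdict came back: the cap looks fully home with about two ratchet clicks, the older tubs are against the front lip, and the new tub is upright about 5 mm behind them, with the jars and carton untouched.

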